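Stack the painters' rinse pots

TASK

Clear the doll painters' bench: two of the white collared rinse pots stand loose on the table; nest both, one after the other in either order, into the third of their kind, which stands on the round black slab, so that all three make one upright stack on the slab, each pot fully home in the one below. They are ceramic, so set them down gently rather than letting them fall; the straight tumbler and the low bowl are not part of the stack.

Things in the scene. Friction and masses are not known exactly. Their poses are not given: they have to be found in the camera images.
- slab: fixed round flat black slab on the table, 130 mm diameter, 14 mm thick; origin: centre of its underside on the table, z up; the bottom pot stands on it, up to 25 mm off its centre
- pot_base: bottom pot, on the slab: white ceramic, round, open top, 88 mm tall, 0.15 kg. Straight collar 62 mm outside diameter from 48 mm up to the rim at 88 mm (3 mm wall, 56 mm mouth); below it the body tapers from 49 mm to a 35 mm foot. A nested pot's collar rests on the rim below: its underside is then 40 mm above this one's. Origin: centre of underside, z up, yaw meaningless
- pot_a: pot to nest, identical to pot_base in shape and size (collar 62 mm wide, 48 to 88 mm above the underside), standing on the table left or right of the slab. Its neighbour on that side is nearer or farther in x, never beside it in y, where the fingers have room. Origin: centre of underside, z up
- pot_b: the other pot to nest, identical to pot_a and placed likewise, on the same or the other side. Origin: centre of underside, z up

How it is judged (in metres and radians):
At the end, for the whole second after the job is handed in: All three pots form one stack, upright within 10 degrees and at rest: pot_base on the slab (within 45 mm of its centre), one other pot nested in it, the last nested in that one; each within 12 mm of the axis of the pot below, its underside 34 to 47 mm above that pot's underside (horizontal distance between pot_base and slab below 0.045 m and z of pot_base in the frame of slab between 0.009 and 0.02 m and angle between each of pot_base, pot_a, pot_b's own z axis and vertical below 0.17 rad and linear speed of each of pot_base, pot_a, pot_b below 0.02 m/s and ((horizontal distance between pot_a and pot_base below 0.012 m and z of pot_a in the frame of pot_base between 0.034 and 0.047 m and horizontal distance between pot_b and pot_a below 0.012 m and z of pot_b in the frame of pot_a between 0.034 and 0.047 m) or (horizontal distance between pot_b and pot_base below 0.012 m and z of pot_b in the frame of pot_base between 0.034 and 0.047 m and horizontal distance between pot_a and pot_b below 0.012 m and z of pot_a in the frame of pot_b between 0.034 and 0.047 m))); the robot touches nothing.
It fails at once if a pot, out of the fingers, falls faster than 0.8 m/s (dropped from over about 3 cm) ((contact force between pot_base and the fingers below 0.2 N and linear speed of pot_base above 0.8 m/s) or (contact force between pot_a and the fingers below 0.2 N and linear speed of pot_a above 0.8 m/s) or (contact force between pot_b and the fingers below 0.2 N and linear speed of pot_b above 0.8 m/s)).
It also fails if it takes over 56 s, if anything falls off the work surface, if the arm or the gripper's body presses on something with over 40 N, if the wrist force passes 120 N, or if a joint passes its speed limit or range.

ROBOT

A 7-joint arm with a two-finger parallel gripper is mounted at the origin on the work surface. World frame = base frame: x ahead of the robot, y to its left, z up, the work surface at z = 0. Lengths are in mm, angles in rad, forces in N, time in s.
With the tool pointing down it reaches from about 425 to 950 mm from the base axis. Payload 16.7 kg.
Tool frame: the origin (TCP) lies midway between the tips of the shut fingers; the grasp point (between the pads) lies 19 mm behind it; z points along the fingers, x is the direction in which the jaws open and shut, and the axes are right-handed (so a half turn about z gives the same grasp; the last joint's range is limited). The gripper opens to 94 mm and grips with 3 to 60 N. Pads are 16 mm wide; open, the fingers measure 119 mm over their backs; the gripper's body (75 mm by 177 mm) begins 78 mm behind the grasp point.
Start: joints at [-1.329, 0.426, 0.074, 1.606, -0.034, 1.111, -0.067], TCP at [257.127, 624.067, 205.467] pointing down, gripper open.
Joint ranges: [-2.85, 2.85], [-0.5, 2.14], [-1.23, 1.37], [0.21, 2.46], [-1.02, 4.16], [0.16, 2.05], [-2.73, 2.73]. Speed limits (rad/s): [1.89, 1.89, 2.39, 2.39, 3.01, 3.01, 3.01].

INTERFACE

Orientations are given as a unit quaternion [w, x, y, z].
In Python, from cell import monitor, camera, camera_info, workorder gives the robot as it stands.
- The arm moves only by the tool carry_out, never from a script. Its argument "commands" is a list of rows, each a list of 5 numbers: the shift along the tool's x, y, z in m, then the turn about the tool's z in rad, then the gripper command: -1 is fully open, 1 is shut, values between are in proportion. A call has 1 to 20 rows; each row is the pose to reach, as a shift and turn from the pose commanded when the call began, along the tool's axes at that moment; what a row does not reach only later rows make up. A row lasts 1/12 s, in which the tool goes at most 41.7 mm and 7.16 degrees, less where a joint would pass 70% of its speed; a pose out of reach is approached as far as the arm can. A call with a gripper value outside its range is refused whole. The fingers move at their own pace and stop on an object; "force" is the grip in N (left out, the last holds). Time passes only in rows, so rows that repeat a pose let the fingers close. It gives the time, the measured TCP pose, the force and the opening at its end, in the units of the state.
- monitor.get_obs(): the state, without advancing time (a new reading comes with each control period).
- camera(name): name is "scene" or "top"; returns the picture (420x560x3 uint8, blue, green, red); there is no depth.
- camera_info(name): a dict with "fx", "fy", "cx", "cy" (pixels), "pose" (4x4, takes a point from camera to world coordinates). Camera axes: x right, y up, looking along -z (the intrinsics and any distortion apply to the point x, -y, -z); pixel columns grow to the right and rows downward; lengths in mm; the calibration is good to about 2 mm. A picture is of the moment at which its call begins. camera_info takes no time and is no camera call.
- workorder.job_done(): hands the job in, once; it reports no verdict.
The state is a dict: "clock": time; "q": joint angles; "qvel": joint speeds; "effort": joint torques, N m; "eef_pos": TCP position; "ee_rot": TCP orientation; "wrist_force": force on the tool from outside, world axes, zero at the start; "wrist_torque": the same for the moment, N m; "finger_gap": finger opening in mm.
Only numpy, scipy, OpenCV 4.12 (cv2) and the standard library are available. Lean on these libraries where they do the work, as an engineer would, in place of code of your own. Each camera call takes 0.05 s, during which the arm holds its last target.

## Working session

There is one attempt and no reset: what is moved stays moved. The work goes in short steps, Python scripts to look and compute and a tool call to move; the robot and the scene stay as the last step left them, time stands still between calls to the robot, and variables do not carry over. Pictures are saved under pics/ and viewed, and the job is handed in when it is done.

Besides the shell and the picture viewer there is one more tool, called by a JSON object that holds its "method" and its "body", one argument or row to a line. carry_out: Moves the arm, as the interface text tells. Its arguments: {"type":"object","properties":{"commands":{"type":"array","items":{"type":"array","items":{"type":"number"}}},"force":{"type":"number"}},"required":["commands"]}

```bash
mkdir -p pics
python3 - <<'E'
from cell import monitor,camera,camera_info
import cv2
for n in("scene","top"):
    cv2.imwrite(f"pics/{n}0.png",camera(n)); print(n,camera_info(n))
o=monitor.get_obs(); print(o)
E
```

```text
scene {'fx': 480.50475520291985, 'fy': 480.50475520291985, 'cx': 275.26363984881596, 'cy': 210.401240134009, 'pose': array([[-3.58419175e-01, -5.44603150e-01,  7.58250027e-01,
         1.26585326e+03],
       [ 9.33395476e-01, -1.93767749e-01,  3.02037985e-01,
         2.98941377e+02],
       [-1.75664373e-02,  8.16003351e-01,  5.77780193e-01,
         5.82589732e+02],
       [ 0.00000000e+00,  0.00000000e+00,  0.00000000e+00,
         1.00000000e+00]])}
top {'fx': 468.11684224535526, 'fy': 468.11684224535526, 'cx': 270.97218427392323, 'cy': 207.0946763241476, 'pose': array([[-2.74836874e-02,  9.90358387e-01, -1.35775227e-01,
         4.40859166e+02],
       [-9.99394591e-01, -2.43240973e-02,  2.48754861e-02,
         9.88555131e+00],
       [ 2.13330364e-02,  1.36376697e-01,  9.90427331e-01,
         8.63104727e+02],
       [ 0.00000000e+00,  0.00000000e+00,  0.00000000e+00,
         1.00000000e+00]])}
{'clock': 0.1, 'q': array([-1.32950318,  0.42665714,  0.07385856,  1.60650646, -0.03408707,
        1.11079524, -0.06709135]), 'qvel': array([-0.00030108, -0.00094831, -0.00026075, -0.00109157, -0.00155418,
       -0.00102092,  0.00043688]), 'effort': array([ 8.10686586e-03, -9.37465668e+01,  3.67726810e+00, -4.55032933e+01,
       -4.85067372e-02,  1.70581264e-02,  1.46381672e-05]), 'eef_pos': array([257.01061755, 623.75086569, 204.87015194]), 'ee_rot': array([ 3.44355743e-04,  8.30945560e-01,  5.56353458e-01, -4.33280358e-04]), 'wrist_force': array([-0.47094495,  0.14409462,  0.20610344]), 'wrist_torque': array([0.01629842, 0.00451464, 0.00550272]), 'finger_gap': 94.12077729964814}
```

View pics/scene0.png

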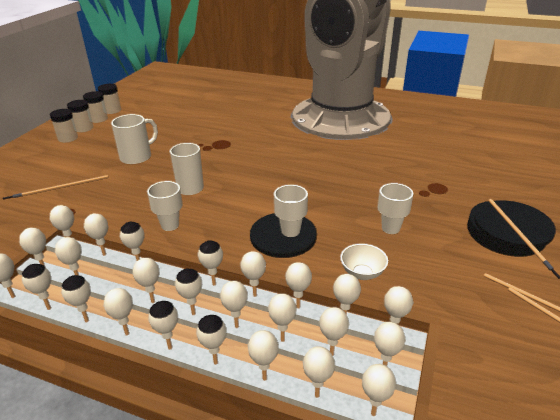

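View pics/top0.png

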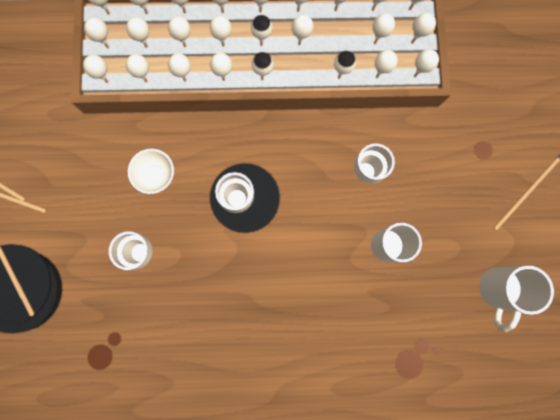

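The top view shows the base pot at about (235,192) on the slab, loose pots at (375,163) and (130,250), the tumbler at (403,243) and the bowl at (151,171). Next I'll fit the rims.

```bash
cat > h.py <<'E'
import numpy as np,cv2
from cell import monitor,camera,camera_info
def ray(n,u,v):
    c=camera_info(n);P=np.array(c["pose"]);d=P[:3,:3]@np.array([(u-c["cx"])/c["fx"],-(v-c["cy"])/c["fy"],-1]);return P[:3,3],d
def plane(n,u,v,z):
    o,d=ray(n,u,v);return o+d*(z-o[2])/d[2]
def proj(n,p):
    c=camera_info(n);P=np.array(c["pose"]);q=P[:3,:3].T@(np.asarray(p,float)-P[:3,3]);return np.array([c["cx"]-c["fx"]*q[0]/q[2],c["cy"]+c["fy"]*q[1]/q[2]])
def mask(im):
    h=cv2.cvtColor(im,cv2.COLOR_BGR2HSV);return ((h[...,1]<75)&(h[...,2]>85)).astype(np.uint8)*255
def blobs(im,seeds):
    m=mask(im);n,l,s,c=cv2.connectedComponentsWithStats(m);return m,[(l==l[v,u]).astype(np.uint8) if l[v,u] else None for u,v in seeds]
def crop(im,u,v,r=35,k=5): return cv2.resize(im[max(0,v-r):v+r,max(0,u-r):u+r],(2*r*k//2,2*r*k//2),interpolation=cv2.INTER_CUBIC)
E
python3 - <<'E'
from h import *
t=cv2.imread("pics/top0.png");s=cv2.imread("pics/scene0.png")
a=[];
for im,pts in((t,[(235,192),(375,163),(130,250),(403,243)]),(s,[(290,212),(168,205),(394,210),(187,170)])):
    m=cv2.cvtColor(mask(im),cv2.COLOR_GRAY2BGR)
    a.append(np.hstack([crop(im,*p) for p in pts])); a.append(np.hstack([crop(m,*p) for p in pts]))
o=np.vstack(a);o=cv2.resize(o,(600,600));cv2.imwrite("pics/c0.png",o)
E
```

```text
(no output)
```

View pics/c0.png

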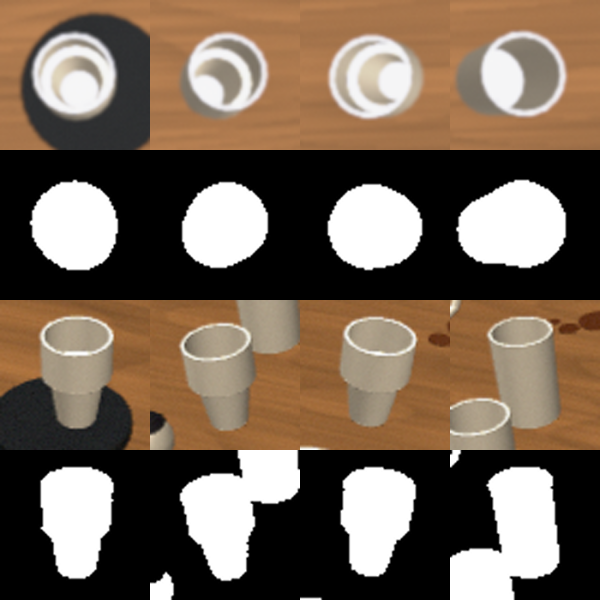

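```bash
cat >> h.py <<'E'
def rim(n,im,u,v,r=27,thr=215):
    # subpixel: upsample, threshold bright white, hull of biggest component -> ellipse
    k=6;c=im[v-r:v+r,u-r:u+r];g=cv2.resize(c.min(axis=2),None,fx=k,fy=k,interpolation=cv2.INTER_CUBIC)
    m=(g>thr).astype(np.uint8);cs,_=cv2.findContours(m,cv2.RETR_EXTERNAL,cv2.CHAIN_APPROX_NONE)
    c=max(cs,key=lambda c:cv2.boundingRect(c)[2]*cv2.boundingRect(c)[3]);h=cv2.convexHull(c)
    e=cv2.fitEllipse(h); return (e[0][0]+.5)/k-.5+u-r,(e[0][1]+.5)/k-.5+v-r,e[1][0]/k,e[1][1]/k
E
python3 - <<'E'
from h import *
t=cv2.imread("pics/top0.png");s=cv2.imread("pics/scene0.png")
for nm,z,p,q in(("base",102,(235,192),(290,197)),("neg",88,(375,163),(164,193)),("pos",88,(130,250),(394,196))):
  for thr in (170,200):
    a=rim("top",t,*p,thr=thr);b=rim("scene",s,*q,r=24,thr=thr)
    print(nm,thr,np.round(a,1),np.round(b,1),plane("top",a[0],a[1],z).round(1),plane("scene",b[0],b[1],z).round(1))
print(plane("top",245,197.5,14),plane("top",403,243,100))
E
```

```text
base 170 [234.2 191.1  37.8  38.5] [290.4 193.5  18.9  33.8] [573.3  50.6 102. ] [576.4  54.6 102. ]
base 200 [234.1 191.   37.1  37.7] [291.3 193.8  17.6  31.6] [573.4  50.7 102. ] [576.7  56.5 102. ]
neg 170 [375.8 161.2  35.9  37.3] [163.2 189.3  17.2  33. ] [ 621.6 -190.3   88. ] [ 623.6 -186.8   88. ]
neg 200 [375.8 161.2  35.1  36.6] [153.5 192.6   9.   13.3] [ 621.7 -190.3   88. ] [ 639.7 -198.    88. ]
pos 170 [127.8 250.4  38.4  39.7] [396.  191.8  18.1  33.7] [481.3 227.2  88. ] [484.8 231.5  88. ]
pos 200 [127.7 250.3  37.4  38.9] [396.  191.7  17.4  33.3] [481.3 227.4  88. ] [484.7 231.5  88. ]
[576.1906324   35.71090689  14.        ] [ 480.7924561  -223.96878426  100.        ]
```

Run:
```python
from h import *
from scipy.spatial.transform import Rotation as R
o=monitor.get_obs();q=o["ee_rot"];M=R.from_quat([q[1],q[2],q[3],q[0]]).as_matrix();print(M.round(3))
print(M.T@(np.array([483,229.3,170])-[257.127,624.067,205.467]), np.pi/2-np.arctan2(M[1,0],M[0,0]))
```

```text
[[ 0.381  0.925 -0.   ]
 [ 0.925 -0.381 -0.001]
 [-0.001  0.    -1.   ]]
[-278.91752626  359.22189244   35.80712283] 0.39081437827981547
```

{"method": "carry_out", "body": {
  "commands": [
    [-0.02,0.026,0.003,-0.04,-1],
    [-0.043,0.055,0.006,-0.08,-1],
    [-0.066,0.085,0.009,-0.12,-1],
    [-0.089,0.115,0.011,-0.16,-1],
    [-0.112,0.144,0.014,-0.2,-1],
    [-0.135,0.174,0.017,-0.24,-1],
    [-0.158,0.203,0.02,-0.28,-1],
    [-0.181,0.233,0.023,-0.32,-1],
    [-0.204,0.263,0.026,-0.36,-1],
    [-0.227,0.292,0.029,-0.391,-1],
    [-0.25,0.322,0.032,-0.391,-1],
    [-0.267,0.344,0.034,-0.391,-1],
    [-0.279,0.359,0.036,-0.391,-1],
    [-0.279,0.359,0.036,-0.391,-1],
    [-0.279,0.359,0.036,-0.391,-1],
    [-0.279,0.359,0.036,-0.391,-1]
  ]
}}

```text
clock: 1.43
eef_pos: [482.3, 229.9, 169.3]
ee_rot: [-0.0, 0.707, 0.707, -0.0]
wrist_force: [0.4, 0.6, 0.2]
finger_gap: 94.0
```

Run:
```python
from h import *
for n in("scene","top"): cv2.imwrite(f"pics/{n}1.png",camera(n))
o=monitor.get_obs();print(o["clock"],o["eef_pos"],o["ee_rot"],o["q"].round(2))
cv2.imwrite("pics/c1.png",np.hstack([cv2.imread("pics/scene1.png"),cv2.imread("pics/top1.png")])[:, :, :].copy()) if 0 else None
```

```text
1.5333 [482.22788361 230.42017754 169.45332656] [-1.38554398e-04  7.06485857e-01  7.07727147e-01 -1.81284285e-05] [-0.73  0.24  0.19  1.97 -0.05  0.94  1.06]
```

View pics/scene1.png

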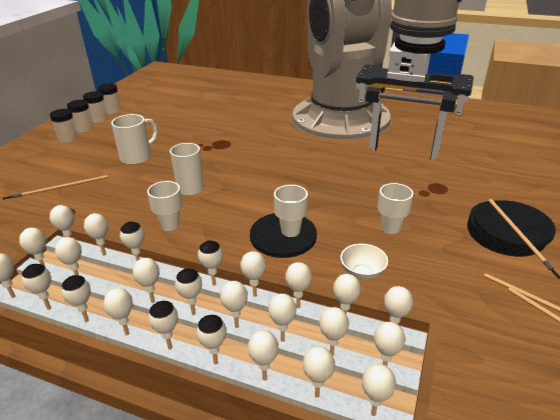

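View pics/top1.png

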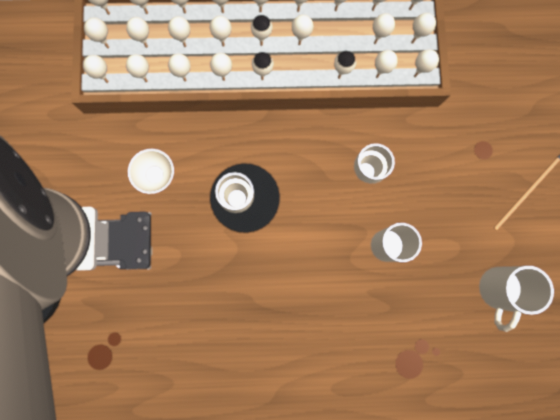

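The tips show in the scene view at about (375,150) and (436,157). The top view is partly hidden by the arm. I'll check the scene calibration against the known TCP.

Run:
```python
from h import *
s=cv2.imread("pics/scene1.png")
for dy in(-53,0,53): print(proj("scene",[482.2,230.2+dy,169.4]))
c=s[90:175,355:460];c=cv2.resize(c,None,fx=6,fy=6,interpolation=cv2.INTER_CUBIC);cv2.imwrite("pics/f1.png",c)
```

```text
[371.67402988 147.85646248]
[401.3259878  152.46395398]
[432.11122307 157.24754063]
```

View pics/f1.png

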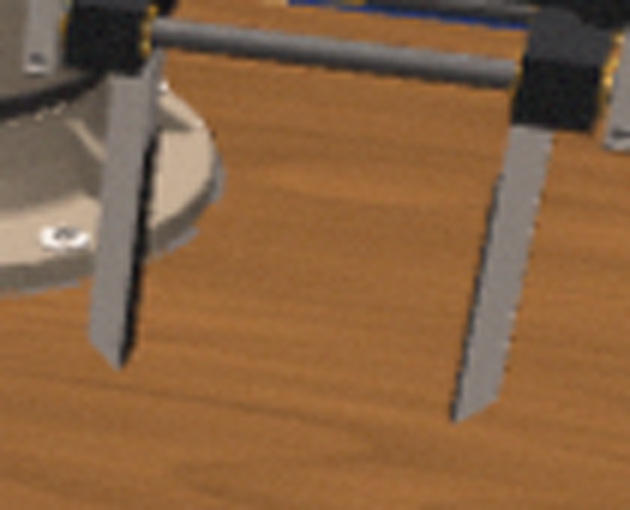

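Run:
```python
from h import *
for sx in(-8,8):
  for dy in(-47,47): print(sx,dy,proj("scene",[482.2+sx,230.3+dy,169.4]))
print(plane("scene",375.8,151.2,169.4),plane("scene",430.8,160,169.4))
```

```text
-8 -47 [375.91513421 146.41314144]
-8 47 [429.15533569 154.61531768]
8 -47 [374.13461686 150.37072635]
8 47 [428.08918408 158.82712469]
[492.30979834 186.72004875 169.4       ] [492.88258848 282.15357893 169.4       ]
```

{"method": "carry_out", "body": {
  "commands": [
    [-0.003,-0.0005,0.015,0,-1],
    [-0.003,-0.0005,0.035,0,-1],
    [-0.003,-0.0005,0.055,0,-1],
    [-0.003,-0.0005,0.075,0,-1],
    [-0.003,-0.0005,0.095,0,-1],
    [-0.003,-0.0005,0.107,0,-1],
    [-0.003,-0.0005,0.112,0,-1],
    [-0.003,-0.0005,0.112,0,-1],
    [-0.003,-0.0005,0.112,0,0.1],
    [-0.003,-0.0005,0.112,0,0.2],
    [-0.003,-0.0005,0.112,0,0.3],
    [-0.003,-0.0005,0.112,0,0.4],
    [-0.003,-0.0005,0.112,0,0.5],
    [-0.003,-0.0005,0.112,0,0.6],
    [-0.003,-0.0005,0.112,0,1],
    [-0.003,-0.0005,0.112,0,1],
    [-0.003,-0.0005,0.112,0,1]
  ],
  "force": 20
}}

```text
clock: 2.95
eef_pos: [482.6, 226.5, 57.8]
ee_rot: [0.0, 0.707, 0.707, 0.0]
wrist_force: [-0.3, 0.8, 4.7]
finger_gap: 61.9
```

{"method": "carry_out", "body": {
  "commands": [
    [0,0,-0.008,0,1],
    [0,0,-0.025,0,1],
    [0,0,-0.045,0,1],
    [0,0,-0.065,0,1],
    [0,0,-0.085,0,1],
    [0,0,-0.105,0,1],
    [0,0,-0.12,0,1],
    [-0.01,0.005,-0.13,0,1],
    [-0.025,0.013,-0.13,0,1],
    [-0.045,0.023,-0.13,0,1],
    [-0.065,0.034,-0.13,0,1],
    [-0.085,0.044,-0.13,0,1],
    [-0.105,0.054,-0.13,0,1],
    [-0.125,0.065,-0.13,0,1],
    [-0.143,0.074,-0.13,0,1],
    [-0.158,0.082,-0.13,0,1],
    [-0.168,0.087,-0.13,0,1],
    [-0.174,0.09,-0.13,0,1],
    [-0.176,0.091,-0.13,0,1],
    [-0.176,0.091,-0.13,0,1]
  ]
}}

```text
clock: 4.62
eef_pos: [573.2, 50.3, 187.4]
ee_rot: [-0.0, 0.707, 0.707, -0.0]
wrist_force: [-0.3, -0.4, -2.0]
finger_gap: 62.4
```

{"method": "carry_out", "body": {
  "commands": [
    [0,0,0,0,1],
    [0,0,0,0,1],
    [0,0,0,0,1]
  ]
}}

```text
clock: 4.87
eef_pos: [573.0, 51.2, 187.5]
ee_rot: [-0.0, 0.707, 0.708, 0.0]
wrist_force: [-0.1, -0.7, -0.9]
finger_gap: 62.0
```

Run:
```python
from h import *
for n in("scene","top"): cv2.imwrite(f"pics/{n}2.png",camera(n))
o=monitor.get_obs();print(o["clock"],o["eef_pos"],o["wrist_force"],o["finger_gap"])
```

```text
4.9667 [573.12473042  50.93110375 187.50328426] [-1.20878953 -0.19575547 -1.52229282] 62.175284192026616
```

View pics/scene2.png

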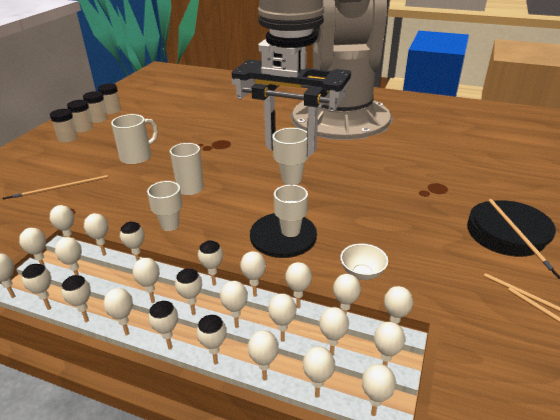

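View pics/top2.png

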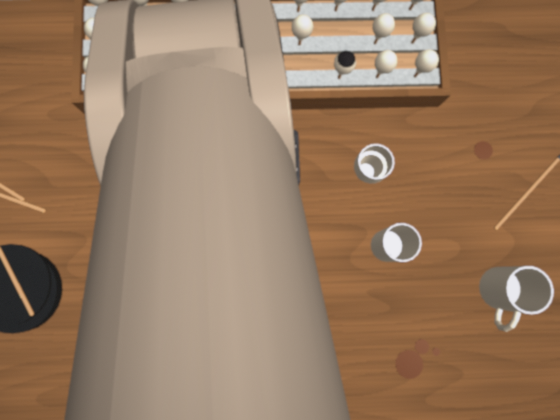

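The held pot hangs upright above the base; its rim is at about (291,139) and the base rim at (290,194) in the scene view. I'll measure the offset between the two rims.

Run:
```python
from h import *
s=cv2.imread("pics/scene2.png")
for thr in(160,170,180):
  a=rim("scene",s,291,140,r=21,thr=thr);b=rim("scene",s,290,197,r=24,thr=thr)
  print(np.round(a,1),np.round(b,1),plane("scene",*a[:2],217.7),plane("scene",*b[:2],102))
cv2.imwrite("pics/f2.png",cv2.resize(s[110:245,245:340],None,fx=4,fy=4,interpolation=cv2.INTER_CUBIC))
```

```text
[290.2 135.5  16.8  36.4] [290.3 193.6  19.1  34. ] [574.990792    53.79115335 217.7       ] [576.46516876  54.55187555 102.        ]
[289.7 135.8  16.3  35.2] [290.3 193.5  18.9  33.8] [576.16695667  53.20520441 217.7       ] [576.39315559  54.52976228 102.        ]
[289.6 135.8  15.9  34.9] [290.3 193.5  18.7  33.7] [576.43970585  53.0923935  217.7       ] [576.36178081  54.54093267 102.        ]
```

View pics/f2.png

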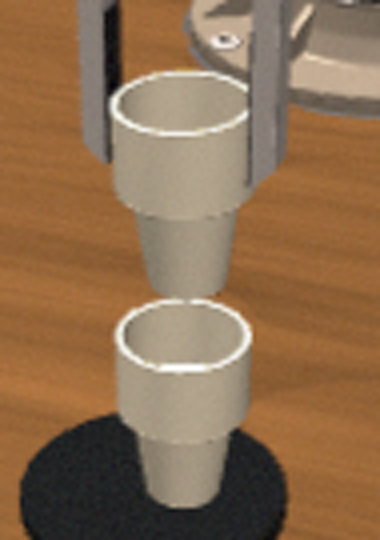

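{"method": "carry_out", "body": {
  "commands": [
    [0,0,0.008,0,1],
    [0,0,0.016,0,1],
    [0,0,0.024,0,1],
    [0,0,0.03,0,1],
    [0,0,0.036,0,1],
    [0,0,0.042,0,1],
    [0,0,0.048,0,1],
    [0,0,0.053,0,1],
    [0,0,0.058,0,1],
    [0,0,0.063,0,1],
    [0,0,0.067,0,1],
    [0,0,0.07,0,1],
    [0,0,0.072,0,1],
    [0,0,0.072,0,1]
  ]
}}

```text
clock: 6.13
eef_pos: [573.2, 50.3, 115.1]
ee_rot: [-0.0, 0.707, 0.707, -0.0]
wrist_force: [-0.3, -0.7, -1.1]
finger_gap: 62.1
```

{"method": "carry_out", "body": {
  "commands": [
    [0,0,0.001,0,1],
    [0,0,0.002,0,1],
    [0,0,0.003,0,1],
    [0,0,0.004,0,1],
    [0,0,0.004,0,1]
  ]
}}

```text
clock: 6.55
eef_pos: [573.7, 50.2, 111.8]
ee_rot: [0.0, 0.707, 0.707, 0.0]
wrist_force: [0.3, -0.4, 3.9]
finger_gap: 61.8
```

{"method": "carry_out", "body": {
  "commands": [
    [0,0,0,0,-0.3],
    [0,0,0,0,-0.35],
    [0,0,0,0,-0.4],
    [0,0,0,0,-0.5],
    [0,0,0,0,-0.7],
    [0,0,0,0,-1],
    [0,0,0,0,-1],
    [0,0,0,0,-1],
    [0,0,0,0,-1],
    [0,0,-0.01,0,-1],
    [0,0,-0.03,0,-1],
    [0,0,-0.055,0,-1],
    [0,0,-0.085,0,-1],
    [0,0,-0.1,0,-1],
    [0,0,-0.1,0,-1]
  ]
}}

```text
clock: 7.8
eef_pos: [575.1, 50.4, 215.8]
ee_rot: [0.001, 0.707, 0.707, 0.002]
wrist_force: [-0.0, -0.2, 0.4]
finger_gap: 93.8
```

Run:
```python
from h import *
s=camera("scene");cv2.imwrite("pics/scene3.png",s)
o=monitor.get_obs();print(o["clock"],o["eef_pos"],o["wrist_force"],o["finger_gap"])
cv2.imwrite("pics/f3.png",cv2.resize(s[110:245,245:340],None,fx=4,fy=4,interpolation=cv2.INTER_CUBIC))
print(proj("scene",[576.4,54.5,142]),proj("scene",[576.4,54.5,102]))
```

```text
7.85 [574.2425733   50.46821091 213.74632739] [ 0.37993781  0.76373583 -0.55168831] 93.44413571259297
[290.33205023 174.65544896] [290.31990441 193.53932714]
```

View pics/f3.png

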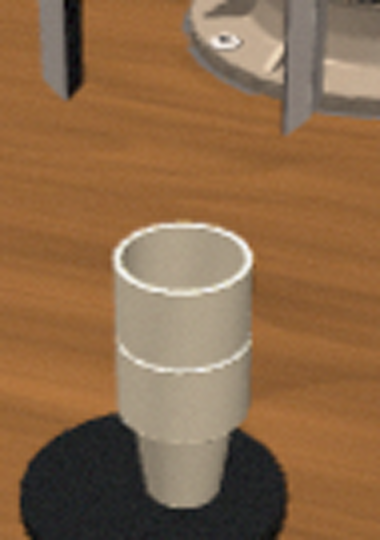

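Nested flush: the rims show at crop rows ~258 and ~345, the upper pot matching the predicted 40 mm step. Moving to the second pot.

{"method": "carry_out", "body": {
  "commands": [
    [-0.015,0.003,0,0,-1],
    [-0.04,0.008,0,0,-1],
    [-0.07,0.014,0,0,-1],
    [-0.1,0.02,0,0,-1],
    [-0.13,0.026,0.01,0,-1],
    [-0.16,0.032,0.02,0,-1],
    [-0.19,0.038,0.03,0,-1],
    [-0.21,0.043,0.037,0,-1],
    [-0.228,0.047,0.042,0,-1],
    [-0.238,0.049,0.042,0,-1],
    [-0.241,0.049,0.042,0,-1],
    [-0.241,0.049,0.042,0,-1],
    [-0.241,0.049,0.042,0,-1],
    [-0.241,0.049,0.042,0,-1]
  ]
}}

```text
clock: 9.02
eef_pos: [622.5, -189.2, 169.8]
ee_rot: [-0.0, 0.707, 0.708, 0.0]
wrist_force: [0.5, 0.2, -0.2]
finger_gap: 93.6
```

Run:
```python
from h import *
s=camera("scene");cv2.imwrite("pics/scene4.png",s)
o=monitor.get_obs();print(o["clock"],o["eef_pos"],o["ee_rot"],o["wrist_force"],o["finger_gap"])
cv2.imwrite("pics/f4.png",cv2.resize(s[80:240,110:240],None,fx=3.7,fy=3.7,interpolation=cv2.INTER_CUBIC))
p=o["eef_pos"]
for dy in(-47,47): print(proj("scene",p+[8,dy,0]))
a=rim("scene",s,164,193,r=24,thr=170);print(a,plane("scene",*a[:2],88))
```

```text
9.0667 [ 622.53369728 -189.20147466  169.81020397] [-2.20040426e-05  7.06473901e-01  7.07739028e-01  3.06889219e-04] [-0.3122338  -0.68887541 -0.18517485] 93.70612850212595
[131.12309684 148.90597482]
[175.72544665 157.11488334]
(163.1830037434896, 189.3219197591146, 17.164334615071613, 33.058764139811196) [ 623.54233051 -186.79641096   88.        ]
```

View pics/f4.png

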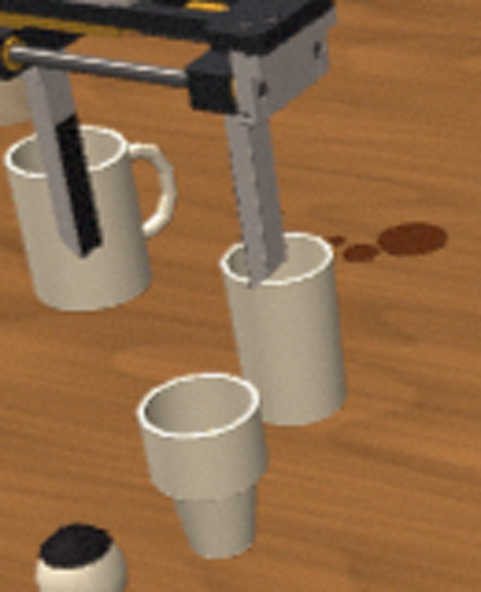

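The fingers straddle the second pot, and the tumbler is only behind it in the view. Descending and gripping.

{"method": "carry_out", "body": {
  "commands": [
    [-0.001,-0.0005,0.015,0,-1],
    [-0.001,-0.0005,0.035,0,-1],
    [-0.001,-0.0005,0.055,0,-1],
    [-0.001,-0.0005,0.075,0,-1],
    [-0.001,-0.0005,0.095,0,-1],
    [-0.001,-0.0005,0.107,0,-1],
    [-0.001,-0.0005,0.112,0,-1],
    [-0.001,-0.0005,0.112,0,-1],
    [-0.001,-0.0005,0.112,0,0.1],
    [-0.001,-0.0005,0.112,0,0.2],
    [-0.001,-0.0005,0.112,0,0.3],
    [-0.001,-0.0005,0.112,0,0.4],
    [-0.001,-0.0005,0.112,0,0.5],
    [-0.001,-0.0005,0.112,0,0.6],
    [-0.001,-0.0005,0.112,0,1],
    [-0.001,-0.0005,0.112,0,1],
    [-0.001,-0.0005,0.112,0,1]
  ],
  "force": 20
}}

```text
clock: 10.48
eef_pos: [622.1, -191.7, 57.9]
ee_rot: [0.0, 0.707, 0.707, 0.0]
wrist_force: [-0.1, 0.7, 5.7]
finger_gap: 61.8
```

{"method": "carry_out", "body": {
  "commands": [
    [0,0,-0.008,0,1],
    [0,0,-0.025,0,1],
    [0,0,-0.045,0,1],
    [0,0,-0.065,0,1],
    [0,0,-0.085,0,1],
    [0,0,-0.105,0,1],
    [0,0,-0.125,0,1],
    [0,0,-0.145,0,1],
    [0.008,-0.002,-0.162,0,1],
    [0.024,-0.005,-0.172,0,1],
    [0.048,-0.01,-0.175,0,1],
    [0.074,-0.015,-0.175,0,1],
    [0.1,-0.02,-0.175,0,1],
    [0.126,-0.025,-0.175,0,1],
    [0.152,-0.03,-0.175,0,1],
    [0.178,-0.036,-0.175,0,1],
    [0.202,-0.04,-0.175,0,1],
    [0.222,-0.044,-0.175,0,1],
    [0.235,-0.047,-0.175,0,1],
    [0.241,-0.0485,-0.175,0,1]
  ]
}}

```text
clock: 12.15
eef_pos: [572.6, 51.5, 232.7]
ee_rot: [-0.0, 0.706, 0.708, -0.0]
wrist_force: [0.1, 0.5, -1.9]
finger_gap: 62.2
```

{"method": "carry_out", "body": {
  "commands": [
    [0,0,0,0,1],
    [0,0,0,0,1],
    [0,0,0,0,1],
    [0,0,0,0,1]
  ]
}}

```text
clock: 12.48
eef_pos: [573.4, 48.1, 232.5]
ee_rot: [0.0, 0.708, 0.707, -0.0]
wrist_force: [1.2, -0.3, -0.1]
finger_gap: 61.9
```

Run:
```python
from h import *
s=camera("scene");cv2.imwrite("pics/scene5.png",s)
o=monitor.get_obs();print(o["clock"],o["eef_pos"],o["wrist_force"],o["finger_gap"])
z=o["eef_pos"][2]+30.2
u,v=proj("scene",[576.4,54.5,z]);print(u,v)
for thr in(165,175,185):
  a=rim("scene",s,int(u),int(v)+2,r=21,thr=thr);b=rim("scene",s,290,177,r=22,thr=thr)
  print(np.round(a,1),np.round(b,1),plane("scene",*a[:2],z),plane("scene",*b[:2],142))
cv2.imwrite("pics/f5.png",cv2.resize(s[90:240,245:340],None,fx=3.9,fy=3.9,interpolation=cv2.INTER_CUBIC))
```

```text
12.5333 [573.45856899  48.24282601 232.52662276] [-0.65338232  0.10322945 -1.53443905] 61.67740496236953
290.3730648269257 110.88747203873602
[287.6 110.9  15.4  36.1] [290.2 174.4  18.5  34.6] [577.98474687  50.21866718 262.72662276] [575.49628389  53.94706209 142.        ]
[287.5 111.   15.1  35.9] [290.2 174.4  18.2  34.5] [578.25006167  50.24538625 262.72662276] [575.49123475  54.00446345 142.        ]
[279.5 111.3  12.1  19.4] [290.3 174.3  18.   34.3] [583.51111372  38.3067708  262.72662276] [575.42749977  54.00994705 142.        ]
```

View pics/f5.png

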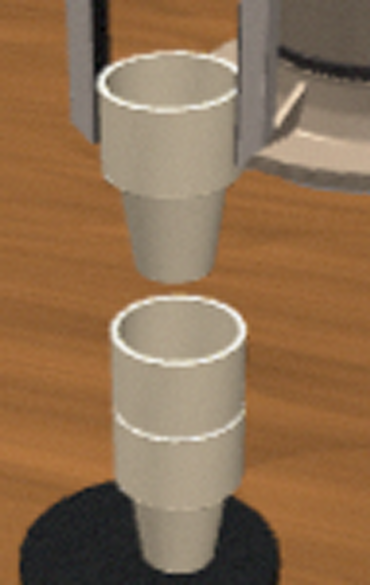

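The held pot sits slightly to the left of the stack (measured y 48.2 against 50.4). Correcting by +2 mm in y and -1 mm in x.

{"method": "carry_out", "body": {
  "commands": [
    [0.001,-0.0005,0,0,1],
    [0.002,-0.001,0,0,1],
    [0.002,-0.001,0,0,1],
    [0.002,-0.001,0,0,1],
    [0.002,-0.001,0,0,1],
    [0.002,-0.001,0,0,1]
  ]
}}

```text
clock: 13.03
eef_pos: [572.3, 51.3, 232.5]
ee_rot: [0.0, 0.707, 0.707, -0.0]
wrist_force: [0.4, 1.3, -1.1]
finger_gap: 61.9
```

Run:
```python
from h import *
s=camera("scene");cv2.imwrite("pics/scene6.png",s)
o=monitor.get_obs();print(o["clock"],o["eef_pos"],o["wrist_force"],o["finger_gap"])
z=o["eef_pos"][2]+30.2
a=rim("scene",s,290,112,r=21,thr=170);b=rim("scene",s,290,177,r=22,thr=170)
print(np.round(a,1),np.round(b,1),plane("scene",*a[:2],z),plane("scene",*b[:2],142))
cv2.imwrite("pics/f6.png",cv2.resize(s[90:240,245:340],None,fx=3.9,fy=3.9,interpolation=cv2.INTER_CUBIC))
```

```text
13.0833 [572.28034846  51.33012957 232.4784747 ] [ 0.24101713  0.5404972  -0.96643569] 61.673048436384775
[289.8 111.   15.2  36. ] [290.2 174.3  18.4  34.5] [576.92612259  53.63345385 262.6784747 ] [575.43624575  53.95906951 142.        ]
```

View pics/f6.png

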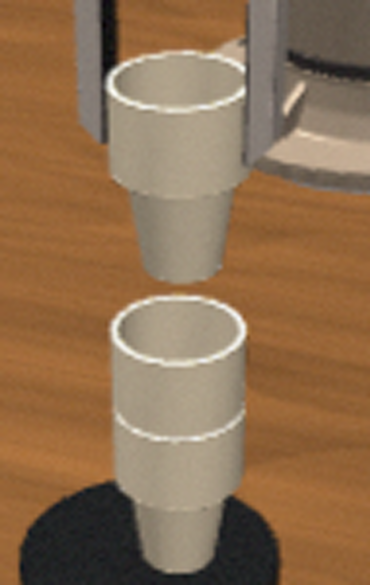

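{"method": "carry_out", "body": {
  "commands": [
    [0,0,0.008,0,1],
    [0,0,0.016,0,1],
    [0,0,0.024,0,1],
    [0,0,0.03,0,1],
    [0,0,0.036,0,1],
    [0,0,0.042,0,1],
    [0,0,0.048,0,1],
    [0,0,0.054,0,1],
    [0,0,0.06,0,1],
    [0,0,0.065,0,1],
    [0,0,0.07,0,1],
    [0,0,0.074,0,1],
    [0,0,0.077,0,1],
    [0,0,0.077,0,1]
  ]
}}

```text
clock: 14.25
eef_pos: [572.0, 51.3, 154.9]
ee_rot: [-0.0, 0.707, 0.707, -0.0]
wrist_force: [-0.3, 0.1, -2.3]
finger_gap: 61.8
```

{"method": "carry_out", "body": {
  "commands": [
    [0,0,0.001,0,1],
    [0,0,0.002,0,1],
    [0,0,0.003,0,1],
    [0,0,0.004,0,1],
    [0,0,0.004,0,1]
  ]
}}

```text
clock: 14.67
eef_pos: [572.8, 51.2, 151.9]
ee_rot: [0.0, 0.707, 0.707, 0.0]
wrist_force: [-0.5, -0.0, 3.0]
finger_gap: 61.8
```

Contact is felt at the expected height (151.9). Releasing and backing off.

{"method": "carry_out", "body": {
  "commands": [
    [0,0,0,0,-0.3],
    [0,0,0,0,-0.35],
    [0,0,0,0,-0.4],
    [0,0,0,0,-0.5],
    [0,0,0,0,-0.7],
    [0,0,0,0,-1],
    [0,0,0,0,-1],
    [0,0,0,0,-1],
    [0,0,0,0,-1],
    [0,0,-0.01,0,-1],
    [0,0,-0.03,0,-1],
    [0,0,-0.055,0,-1],
    [0,0,-0.085,0,-1],
    [0,0,-0.1,0,-1],
    [0,0,-0.1,0,-1]
  ]
}}

```text
clock: 15.92
eef_pos: [573.9, 51.4, 255.9]
ee_rot: [0.001, 0.707, 0.707, 0.002]
wrist_force: [0.2, 0.2, 0.8]
finger_gap: 94.3
```

Run:
```python
from h import *
s=camera("scene");cv2.imwrite("pics/scene7.png",s)
o=monitor.get_obs();print(o["clock"],o["eef_pos"],o["wrist_force"],o["finger_gap"])
u,v=proj("scene",[575.5,54,182]);a=rim("scene",s,int(u),int(v)+2,r=22,thr=170);print(u,v,np.round(a,1),plane("scene",*a[:2],182))
cv2.imwrite("pics/f7.png",cv2.resize(s[90:240,245:340],None,fx=3.9,fy=3.9,interpolation=cv2.INTER_CUBIC))
```

```text
15.9667 [573.14853581  51.47338128 253.73495827] [-0.3199742   0.36973863 -0.99419397] 94.02762279109764
290.2461643552022 154.43316592058522 [290.8 154.3  17.7  35.5] [574.88375517  54.71487901 182.        ]
```

View pics/f7.png

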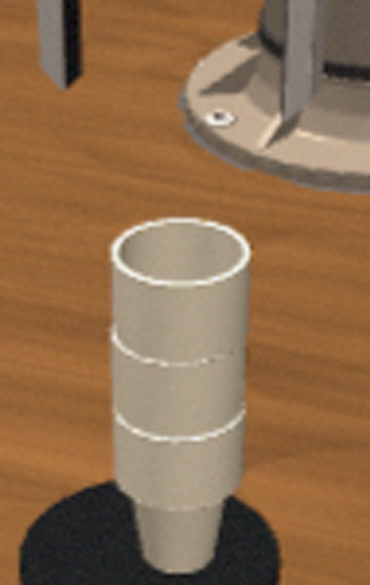

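All three pots stand in one straight stack. The top rim is at (290.8,154.3), within 1 px of the prediction, and the fingers are clear. I'll let the arm settle, then hand in.

{"method": "carry_out", "body": {
  "commands": [
    [0,0,0,0,-1],
    [0,0,0,0,-1],
    [0,0,0,0,-1],
    [0,0,0,0,-1],
    [0,0,0,0,-1],
    [0,0,0,0,-1]
  ]
}}

```text
clock: 16.47
eef_pos: [572.2, 51.3, 251.1]
ee_rot: [-0.0, 0.707, 0.707, -0.0]
wrist_force: [-0.3, 0.2, -0.4]
finger_gap: 93.8
```

Run:
```python
from h import *
s=camera("scene");a=rim("scene",s,290,156,r=22,thr=170);print(np.round(a,1))
from cell import workorder
workorder.job_done()
```

```text
[290.8 154.3  17.6  35.5]
the job is handed in; nothing more can be done
```

Both loose pots are now nested in the pot on the slab, and I handed the job in at about 16.5 s of the 56 s allowed. I took each one by its collar with a 20 N grip. I lowered it until I felt light contact at the expected height (about 3–4 N), then opened the fingers slowly.

- **Last checks:** the final picture shows one upright stack with all three collars flush. The top rim is within 1 px (about 1 mm) of where a fully home stack should put it, and it did not move over the last half second. The gripper is open and about 69 mm above the top rim.
- **Disagreements:** the scene camera read about 2 mm too far in x and 4 mm too far in y compared with the known finger position. I therefore used the top camera for positions and the scene camera only for comparing one pot with another. The second pot was about 2 mm off in y over the stack, which I corrected before lowering it. No check failed.

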